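# Take the top stock jar off the pile and present it to the barcode reader

## Task

Lift the top jar straight up off the pile of three and stand it gently on the barcode reader's plate, inside the yellow ring, turned so that its barcode label squarely faces the reader's red window. Keep the jar upright, leave the other two jars stacked where they are, and do not disturb the other things on the bench.

Things in the scene. Friction and masses are not known exactly. Their poses are not given: they have to be found in the camera images.
- jar_top: Top jar of the pile: closed, black, blue lid, 63.5 mm high, 0.14-0.32 kg. Body 54 mm diameter, lid (46 to 63.5 mm up) 56 mm. Its foot (42 mm) nests 3.5 mm deep in the rim of the lid below: raise it 5 mm before going sideways. Origin: centre of underside, z up, x out through the middle of its white barcode label. A white strip runs from the label over the lid to its middle. Any start heading.
- label (a point): Middle of the top jar's barcode label (about 42 mm wide round the jar, 34 mm high, white with black bars): on the jar's surface, 27 mm from its axis along the jar's x, 27 mm above its base.
- jar_mid: The middle jar of the pile, same make; its origin is the centre of its underside, 60 mm below that of the top jar. Loose: leave it in place. Its own label may face any way.
- jar_low: The lowest jar of the pile, same make, standing on the bench; its origin is the centre of its underside, 60 mm below that of the middle jar. Loose: leave it in place.
- reader: Barcode reader, fixed: aluminium plate 200 x 100 x 6 mm with a dark housing at its +x end (x = 40 to 95 mm, 66 mm wide, top 77 mm above the bench). Origin: centre of the plate's underside, on the bench; x runs from the ring to the housing, z up. The red window looks along -x over the plate. It may stand left or right of the pile, turned up to 30 degrees either way.
- ring (a point): The centre of the yellow ring printed on the reader's plate (86 mm inner, 94 mm outer diameter), on the plate's top face, 6 mm above the bench and 50 mm from the plate's middle on the side away from the housing.
- window (a point): The middle of the reader's red window, on the housing's face towards the ring: 90 mm from the ring's centre, 40 mm above the bench. Its z is up; its x points away from the ring.
- multimeter: Bystander: a yellow multimeter lying on its back, 150 x 78 x 45 mm, loose. Origin: centre of its underside.
- board: Bystander: a green circuit board 100 x 70 mm with its components up to 20 mm high, loose. Origin: centre of its underside.
- screwdriver: Bystander: a red-handled screwdriver lying on the bench, loose. Origin: under its middle.
Mind the look-alikes: they are no part of the job. Leave any pink or turquoise look-alike of the jar_top alone.

How it is judged:
By the outcome, as a careful person would: the job done as asked, in the order asked, and still so for the second after the job is handed in, with the robot touching nothing.
It also fails if it takes over 38 s, if anything falls off the work surface, if the arm or the gripper's body presses on something with over 40 N, if the wrist force passes 120 N, or if a joint passes its speed limit or range.

## Robot

A 6-joint arm with a two-finger parallel gripper is mounted at the origin on the work surface. World frame = base frame: x ahead of the robot, y to its left, z up, the work surface at z = 0. Lengths are in m, angles in rad, forces in N, time in s.
With the tool pointing down it reaches from about 0.35 to 0.85 m from the base axis. Payload 8.1 kg.
Tool frame: the origin (TCP) lies on the centre line of the jaws, within the pads' length; the fingertips stand 17 mm ahead of it and the grasp point (between the pads) lies 2 mm behind it; z points along the fingers, y is the line along which they close (so a half turn about z gives the same grasp; the last joint's range is limited). The gripper opens to 93 mm and grips with 3 to 60 N. Pads are 15 mm wide; open, the fingers measure 128 mm over their backs; the gripper's body (75 mm by 188 mm) begins 65 mm behind the grasp point.
Start: joints at [-1.39, 0.13, 1.488, -0, 1.523, -0.085], TCP at [0.158, -0.579, 0.236] pointing down, gripper open.
Joint ranges: [-2.96, 2.96], [-0.89, 2.26], [0.02, 2.5], [-1.34, 4.48], [0, 2.73], [-2.66, 2.66]. Speed limits (rad/s): [2.39, 2.39, 2.79, 3.14, 3.14, 3.14].

## Interface

Orientations are given as a rotation vector (axis times angle).
In Python, from plant import telemetry, viewer, order gives the robot as it stands.
- The arm moves only by the tool send_rows, never from a script. Its argument "plan" is a list that holds one entry, the list of rows, each a list of 5 numbers: the closure, from -1 (fully open) to 1 (shut), then the shift along the world's x, y, z normalised to -1 to 1, where 1 is 0.2 m, then the turn about the world's z normalised to -1 to 1, where 1 is 60 degrees. A call has 1 to 20 rows; each row is the pose to reach, as a shift and turn from the pose commanded when the call began; what a row does not reach only later rows make up. A row lasts 1/12 s, in which the tool goes at most 41.7 mm and 7.16 degrees, less where a joint would pass 70% of its speed; a pose out of reach is approached as far as the arm can. A call with a number of a shift or a turn outside -1 to 1 is refused whole. A call with a gripper value outside its range is refused whole. The fingers move at their own pace and stop on an object; "force" is the grip in N (left out, the last holds). Time passes only in rows, so rows that repeat a pose let the fingers close. It gives the time, the measured TCP pose, the force, the opening and the grip force at its end, in the units of the state.
- telemetry.read_state(): the state, without advancing time (a new reading comes with each control period).
- viewer.read_camera(name): name is "scene" or "top" or "wrist"; returns (picture, depth): 400x640x3 uint8, blue, green, red; 400x640 float32, m along the optical axis (not along the pixel's ray), 0 where there is no reading.
- viewer.calibration(name): a dict with "camera_matrix" (3x3 intrinsics, pixels), "extrinsics" (4x4, takes a point from camera to world coordinates); the wrist camera has in their place "hand_eye" (4x4, takes a point from camera to tool coordinates, whose origin is the TCP and whose axes are the flange's). Camera axes: x right, y up, looking along -z (the intrinsics and any distortion apply to the point x, -y, -z); pixel columns grow to the right and rows downward; lengths in m; the calibration is good to about 2 mm. A picture is of the moment at which its call begins: read the wrist's pose just before it. calibration takes no time and is no camera call.
- order.close_job(): hands the job in; it is judged then, once.
The state is a dict: "t": time; "q": joint angles; "dq": joint speeds; "joint_torque": joint torques, N m; "tool_pos": TCP position; "orientation": TCP orientation; "force": force on the tool from outside, world axes, zero at the start; "wrist_torque": the same for the moment, N m; "opening": finger opening in m; "gripper_force": force on a finger pad.
Only numpy, scipy, OpenCV 4.12 (cv2) and the standard library are available. Lean on these libraries where they do the work, as an engineer would, in place of code of your own. Each camera call takes 0.05 s, during which the arm holds its last target. There are 200 camera calls.

## Working session

There is one attempt and no reset: what is moved stays moved. The work goes in short steps, Python scripts to look and compute and a tool call to move; the robot and the scene stay as the last step left them, time stands still between calls to the robot, and variables do not carry over. Pictures are saved under pics/ and viewed, at most 10 in all, crops included, and the job is handed in when it is done.

Besides the shell and the picture viewer there is one more tool, called after "Emit:" by a JSON object that holds its "op" and its "data", one argument or row to a line. send_rows: Moves the arm, as the interface text tells. Scaled input: -1 to 1 covers 0.2 m each way for a shift and 60 degrees each way for a turn. Its arguments: {"type":"object","properties":{"plan":{"type":"array"},"force":{"type":"number"}},"required":["plan"]}

```bash
mkdir -p pics; cat > h.py <<'E'
import numpy as np, cv2
from plant import telemetry, viewer, order
from scipy.spatial.transform import Rotation as R
def grab(n):
    s=telemetry.read_state(); im,d=viewer.read_camera(n); c=viewer.calibration(n)
    K=np.array(c["camera_matrix"])
    if "extrinsics" in c: T=np.array(c["extrinsics"])
    else:
        W=np.eye(4); W[:3,:3]=R.from_rotvec(s["orientation"]).as_matrix(); W[:3,3]=s["tool_pos"]; T=W@np.array(c["hand_eye"])
    return im,d,K,T,c
def cloud(d,K,T):
    v,u=np.mgrid[:d.shape[0],:d.shape[1]]
    p=np.stack([(u-K[0,2])/K[0,0]*d,-(v-K[1,2])/K[1,1]*d,-d],-1)
    return p@T[:3,:3].T+T[:3,3]
def ray(uv,z,K,T):
    uv=np.atleast_2d(uv).astype(float)
    r=np.stack([(uv[:,0]-K[0,2])/K[0,0],-(uv[:,1]-K[1,2])/K[1,1],-np.ones(len(uv))],-1)@T[:3,:3].T
    return T[:3,3]+r*((z-T[2,3])/r[:,2])[:,None]
E
python3 - <<'E'
from h import *
ims=[]
for n in("scene","top"):
    im,d,K,T,c=grab(n); np.savez("%s.npz"%n,im=im,d=d,K=K,T=T)
    print(n,{k:v for k,v in c.items() if k not in("camera_matrix","extrinsics")},K.round(1).tolist(),T[:3,3].round(3),T[:3,2].round(2))
    cv2.imwrite("pics/%s.png"%n,im)
E
```

```text
scene {} [[479.2, 0.0, 314.5], [0.0, 479.2, 200.4], [0.0, 0.0, 1.0]] [ 1.79  -0.514  0.975] [ 0.77 -0.33  0.55]
top {} [[452.0, 0.0, 316.1], [0.0, 452.0, 191.1], [0.0, 0.0, 1.0]] [ 0.522 -0.006  1.412] [-0.06  0.    1.  ]
```

View pics/scene.png

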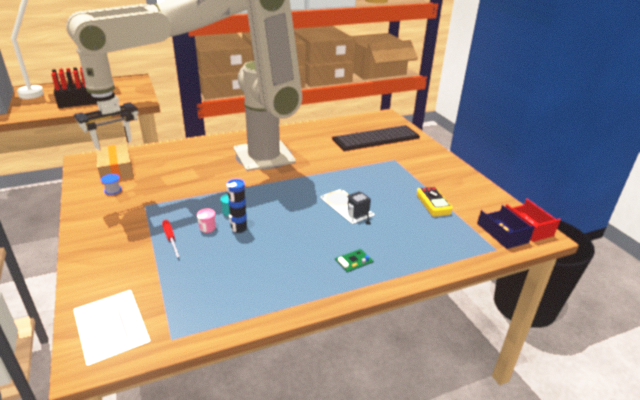

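View pics/top.png

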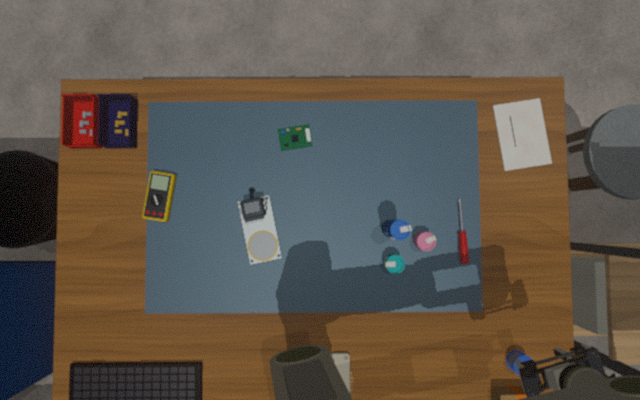

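The top view (right = −y, up = +x) shows the pile's blue lid at about (400,229), with its strip pointing right. The pink look-alike is at (426,241) and the turquoise one at (396,264). The reader's ring is at (263,246), with its housing at (253,207).

```bash
python3 - <<'E'
from h import *
z=np.load("top.npz"); im,d,K,T=[z[k] for k in("im","d","K","T")]
hsv=cv2.cvtColor(im,cv2.COLOR_BGR2HSV); P=cloud(d,K,T)
def box(u0,u1,v0,v1): m=np.zeros(d.shape,bool); m[v0:v1,u0:u1]=1; return m
print("depth lid",P[229,398],"ring",P[246,263],"table",P[150,220], "pink",P[241,424],"turq",P[266,398],"house",P[207,253])
H,S,V=hsv[...,0].astype(int),hsv[...,1],hsv[...,2]
pm=box(380,418,210,248)&(P[...,2]>.172)
v,u=np.nonzero(pm); pts=np.stack([u,v],1).astype(np.float32)
(c,r)=cv2.minEnclosingCircle(pts); print("lid px",c,r,pts.mean(0),"world",ray([c,pts.mean(0)],.1835,K,T).round(4).tolist())
bl=box(385,415,215,245)&(H>100)&(H<130)&(S>150); v,u=np.nonzero(bl); print("blue extent",u.min(),u.max(),v.min(),v.max())
wh=pm&(S<110)&(V>130); v,u=np.nonzero(wh); w=ray(np.stack([u,v],1),.1835,K,T); print("strip",len(u),w.mean(0).round(4),u.mean(),v.mean())
rg=box(235,290,220,268)&(H>15)&(H<35)&(S>70); v,u=np.nonzero(rg); e=cv2.fitEllipse(cv2.convexHull(np.stack([u,v],1).astype(np.int32)))
rc=ray(e[0],.006,K,T)[0]; print("ring",len(u),e,rc.round(4))
pl=box(225,295,190,275)&(((S<60)&(V>130))|rg); pl=cv2.morphologyEx(pl.astype(np.uint8),cv2.MORPH_CLOSE,np.ones((5,5)))
cs,_=cv2.findContours(pl,0,2); cn=max(cs,key=cv2.contourArea); w=ray(cn[:,0],.006,K,T)
rr=cv2.minAreaRect(w[:,:2].astype(np.float32)); print("plate",rr); 
hs=box(225,295,180,240)&(P[...,2]>.07); v,u=np.nonzero(hs); w=ray(np.stack([u,v],1),.077,K,T); hr=cv2.minAreaRect(w[:,:2].astype(np.float32)); print("house",hr,w.mean(0))
dd=np.array(hr[0])-rc[:2]; print("yaw ring->house",np.degrees(np.arctan2(dd[1],dd[0])),np.linalg.norm(dd))
from plant import telemetry
s=telemetry.read_state(); print(s["tool_pos"],R.from_rotvec(s["orientation"]).as_matrix().round(3).tolist(),s["opening"])
a=cv2.resize(im[185:285,225:295],None,fx=5,fy=5,interpolation=2); b=cv2.resize(im[205:285,375:445],None,fx=6.25,fy=6.25,interpolation=2)
cv2.imwrite("pics/crop.png",np.hstack([a,b]))
E
```

```text
depth lid [ 0.48746966 -0.23017623  0.18318722] ring [0.4320808  0.15590456 0.00635814] table [0.73217003 0.29184368 0.00212213] pink [ 0.44809762 -0.32912422  0.0621562 ] turq [ 0.3746565  -0.25077057  0.06160892] house [0.55124965 0.17752229 0.0768256 ]
lid px (400.6201477050781, 222.2713165283203) 17.921354293823242 [400.18716 229.68156] world [[0.5056, -0.2375, 0.1835], [0.4856, -0.236, 0.1835]]
blue extent 385 409 220 238
strip 92 [ 0.4863 -0.2476  0.1835] 404.4673913043478 229.3913043478261
ring 100 ((262.27362060546875, 245.2135467529297), (29.636178970336914, 29.79551124572754), 62.852264404296875) [0.4345 0.1582 0.006 ]
plate ((0.48271796107292175, 0.16804151237010956), (0.20318308472633362, 0.10192888230085373), 11.344644546508789)
house ((0.5452022552490234, 0.16557413339614868), (0.18856953084468842, 0.141573965549469), 89.92001342773438) [0.54430265 0.17828798 0.077     ]
yaw ring->house 3.8124159480828035 0.11095878557285699
[ 0.15756875 -0.57843772  0.23466651] [[0.965, 0.263, -0.0], [0.263, -0.965, 0.002], [0.0, -0.002, -1.0]] 0.09348750324315049
```

View pics/crop.png

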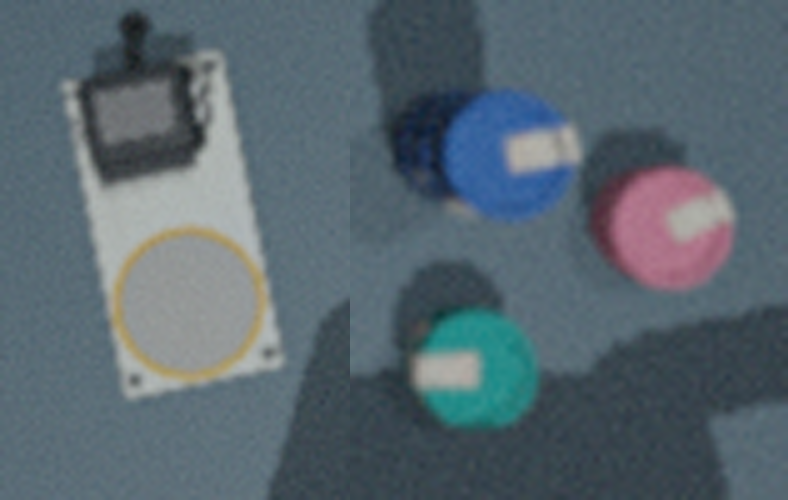

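Plate yaw is about 11.4°, the ring is at (0.434, 0.158), the lid is near (0.486, −0.237) and the label heads about −79°. I'll move above the pile, turning about +86° so the jaws close across the label's sides.

Emit:
{"op": "send_rows", "data": {
  "plan": [
    [[-1, 0, 0, 0.2, 0], [-1, 0, 0, 0.4, 0.1], [-1, 0.1, 0.1, 0.5, 0.2], [-1, 0.25, 0.25, 0.5, 0.3], [-1, 0.4, 0.4, 0.5, 0.4], [-1, 0.55, 0.55, 0.5, 0.5], [-1, 0.7, 0.7, 0.5, 0.6], [-1, 0.82, 0.85, 0.5, 0.7], [-1, 0.82, 0.85, 0.5, 0.717], [-1, 0.82, 0.85, 0.5, 0.717], [-1, 0.82, 0.85, 0.5, 0.717]]
  ]
}}

```text
t: 1.02
tool_pos: [0.3214, -0.409, 0.3354]
orientation: [-2.745, -1.528, 0.001]
force: [-0.7, -0.7, 0.2]
opening: 0.093
gripper_force: 0.0
```

Emit:
{"op": "send_rows", "data": {
  "plan": [
    [[-1, 0.1, 0.1, 0, 0.1], [-1, 0.25, 0.25, 0, 0.2], [-1, 0.4, 0.4, 0, 0.3], [-1, 0.55, 0.55, 0, 0.4], [-1, 0.65, 0.7, 0, 0.5], [-1, 0.75, 0.8, 0, 0.6], [-1, 0.82, 0.86, 0, 0.7], [-1, 0.82, 0.86, 0, 0.717], [-1, 0.82, 0.86, 0, 0.717], [-1, 0.82, 0.86, 0, 0.717], [-1, 0.82, 0.86, 0, 0.717]]
  ]
}}

```text
t: 1.93
tool_pos: [0.4847, -0.2386, 0.3355]
orientation: [-1.998, -2.424, 0.001]
force: [-0.8, 0.1, 0.5]
opening: 0.0931
gripper_force: 0.0
```

```bash
python3 - <<'E'
from h import *
im,d,K,T,c=grab("wrist"); np.savez("w1.npz",im=im,d=d,K=K,T=T); cv2.imwrite("pics/w1.png",im)
print({k:v for k,v in c.items() if k not in("camera_matrix","hand_eye")},T.round(3).tolist())
s=telemetry.read_state(); print(s["t"],s["tool_pos"],R.from_rotvec(s["orientation"]).as_matrix().round(3).tolist(),s["q"])
E
```

```text
{} [[0.982, -0.184, -0.048, 0.471], [0.19, 0.948, 0.256, -0.168], [-0.001, -0.261, 0.965, 0.484], [0.0, 0.0, 0.0, 1.0]]
1.9833 [ 0.48473291 -0.23846811  0.3355727 ] [[-0.191, 0.982, -0.0], [0.982, 0.191, -0.0], [-0.0, -0.0, -1.0]] [-5.51884846e-01 -5.11943093e-02  1.49440847e+00 -3.42520801e-04
  1.69853601e+00 -7.44236446e-01]
```

View pics/w1.png

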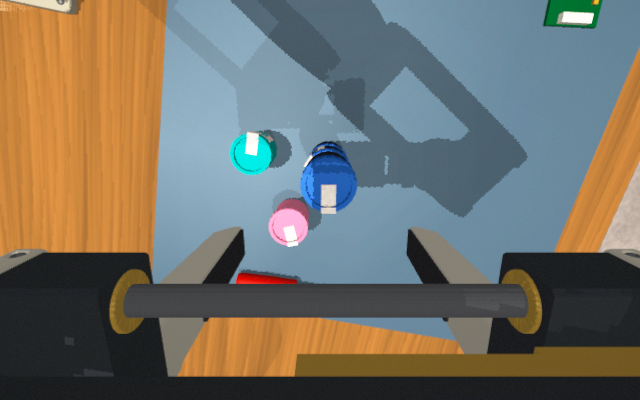

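The wrist view shows the pile's blue lid at about (329,182), between the open fingers, with its white strip pointing down at (328,196). I'll measure both precisely.

```bash
cat > lid.py <<'E'
from h import *
def lid(im,d,K,T,ztop,near,tol=.008):
    P=cloud(d,K,T); m=(abs(P[...,2]-ztop)<tol)&(np.hypot(P[...,0]-near[0],P[...,1]-near[1])<.04)
    m=cv2.morphologyEx(m.astype(np.uint8),cv2.MORPH_OPEN,np.ones((3,3)))
    cn=max(cv2.findContours(m,0,1)[0],key=cv2.contourArea)
    w=ray(cn[:,0],ztop,K,T); c,r=cv2.minEnclosingCircle(w[:,:2].astype(np.float32))
    hsv=cv2.cvtColor(im,cv2.COLOR_BGR2HSV); wh=(m>0)&(hsv[...,1]<90)&(hsv[...,2]>110)
    v,u=np.nonzero(wh); s=ray(np.stack([u,v],1),ztop,K,T)[:,:2]
    q=np.array(c); dd=s.mean(0)-q; _,_,V=np.linalg.svd(s-s.mean(0)); a=V[0]*np.sign(V[0]@dd)
    print("lid",np.round(c,4),"r",round(r,4),"mean",w.mean(0).round(4),"depth z",np.median(P[...,2][m>0]).round(4))
    print("strip n",len(u),s.mean(0).round(4),"head by centre",np.degrees(np.arctan2(dd[1],dd[0])).round(1),"by axis",np.degrees(np.arctan2(a[1],a[0])).round(1), "ext",(s@V[0]).ptp() if hasattr(s,'ptp') else np.ptp(s@V[0]))
E
python3 - <<'E'
from lid import *
for f in("w1","top"):
    z=np.load(f+".npz"); print(f); lid(*[z[k] for k in("im","d","K","T")],.1835,(.486,-.237))
z=np.load("w1.npz"); im,d,K,T=[z[k] for k in("im","d","K","T")]
hsv=cv2.cvtColor(im,cv2.COLOR_BGR2HSV)
b=np.zeros(d.shape,np.uint8); b[140:225,290:370]=1
b&=((hsv[...,0]>105)&(hsv[...,0]<125)&(hsv[...,1]>170)&(hsv[...,2]>110)).astype(np.uint8)
cn=max(cv2.findContours(b,0,1)[0],key=cv2.contourArea); print(cv2.boundingRect(cn), cv2.fitEllipse(cv2.convexHull(cn)))
print(ray(cv2.fitEllipse(cv2.convexHull(cn))[0],.1835,K,T))
E
```

```text
w1
lid [ 0.4874 -0.2376] r 0.0294 mean [ 0.4871 -0.2367  0.1835] depth z 0.1803
strip n 444 [ 0.4899 -0.2508] head by centre -79.2 by axis -79.1 ext 0.029991139745548567
top
lid [ 0.4854 -0.237 ] r 0.0289 mean [ 0.4856 -0.2363  0.1835] depth z 0.1816
strip n 74 [ 0.488 -0.25 ] head by centre -78.7 by axis -75.6 ext 0.0535926571450433
(301, 156, 56, 55) ((328.1992492675781, 183.33750915527344), (55.82511520385742, 56.65130615234375), 25.243900299072266)
[[ 0.48709604 -0.23545763  0.1835    ]]
```

Emit:
{"op": "send_rows", "data": {
  "plan": [
    [[-1, 0.01, 0.008, 0, 0], [-1, 0.01, 0.008, -0.1, 0], [-1, 0.01, 0.008, -0.2, 0], [-1, 0.01, 0.008, -0.3, 0], [-1, 0.01, 0.008, -0.4, 0], [-1, 0.01, 0.008, -0.5, 0], [-1, 0.01, 0.008, -0.6, 0], [-1, 0.01, 0.008, -0.7, 0], [-1, 0.01, 0.008, -0.78, 0], [-1, 0.01, 0.008, -0.85, 0], [-1, 0.01, 0.008, -0.9, 0], [-1, 0.01, 0.008, -0.93, 0], [-1, 0.01, 0.008, -0.95, 0], [-1, 0.01, 0.008, -0.95, 0], [-1, 0.01, 0.008, -0.95, 0]]
  ]
}}

```text
t: 3.23
tool_pos: [0.4879, -0.2356, 0.1463]
orientation: [1.992, 2.428, 0.0]
force: [-0.4, -0.1, 0.0]
opening: 0.0927
gripper_force: 0.0
```

Emit:
{"op": "send_rows", "data": {
  "plan": [
    [[-0.7, 0, 0, 0, 0], [-0.4, 0, 0, 0, 0], [-0.1, 0, 0, 0, 0], [0, 0, 0, 0, 0], [0, 0, 0, 0, 0], [0, 0, 0, 0, 0]]
  ],
  "force": 20
}}

```text
t: 3.73
tool_pos: [0.4877, -0.2353, 0.1458]
orientation: [1.992, 2.429, -0.0]
force: [0.3, 0.6, 0.2]
opening: 0.0578
gripper_force: 0.0
```

Emit:
{"op": "send_rows", "data": {
  "plan": [
    [[0, 0, 0, 0, 0], [0.2, 0, 0, 0, 0], [0.3, 0, 0, 0, 0], [0.4, 0, 0, 0, 0], [0.4, 0, 0, 0, 0], [0.4, 0, 0, 0, 0]]
  ],
  "force": 20
}}

```text
t: 4.23
tool_pos: [0.4876, -0.2354, 0.1457]
orientation: [1.993, 2.429, -0.0]
force: [-1.2, -0.4, 1.2]
opening: 0.0558
gripper_force: 20.0
```

Emit:
{"op": "send_rows", "data": {
  "plan": [
    [[0.4, 0, 0, 0.01, 0], [0.4, 0, 0, 0.03, 0], [0.4, 0, 0, 0.06, 0], [0.4, 0, 0, 0.1, 0], [0.4, 0, 0, 0.16, 0], [0.4, 0, 0, 0.24, 0], [0.4, 0, 0, 0.32, 0], [0.4, 0, 0, 0.38, 0], [0.4, 0, 0, 0.4, 0], [0.4, 0, 0, 0.4, 0], [0.4, 0, 0, 0.4, 0]]
  ],
  "force": 25
}}

```text
t: 5.15
tool_pos: [0.4876, -0.2353, 0.2255]
orientation: [1.993, 2.429, 0.0]
force: [0.5, 0.2, -3.1]
opening: 0.0561
gripper_force: 25.0
```

```bash
python3 - <<'E'
from h import *
im,d,K,T,c=grab("scene"); a=cv2.resize(im[130:250,160:300],None,fx=4,fy=4); cv2.imwrite("pics/s2.png",a)
im,d,K,T,c=grab("wrist"); np.savez("w2.npz",im=im,d=d,K=K,T=T)
s=telemetry.read_state(); print(s["force"],s["tool_pos"],s["opening"])
from lid import lid
lid(im,d,K,T,s["tool_pos"][2]+.0377,s["tool_pos"][:2])
E
```

```text
[-0.19758729 -0.03361843 -2.9680975 ] [ 0.48709442 -0.23500481  0.22443544] 0.05553072138548171
lid [ 0.4862 -0.2297] r 0.0405 mean [ 0.4846 -0.2227  0.2621] depth z 0.2596
strip n 2023 [ 0.4878 -0.242 ] head by centre -82.5 by axis -171.1 ext 0.08063705458210335
```

View pics/s2.png

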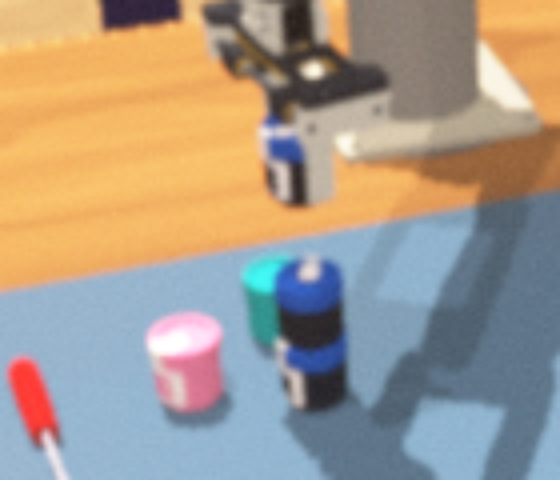

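The jar is up and upright, and the other two are still stacked. Next I carry it towards the ring.

Emit:
{"op": "send_rows", "data": {
  "plan": [
    [[0.4, -0.01, 0.05, 0, 0.04], [0.4, -0.02, 0.14, 0, 0.11], [0.4, -0.035, 0.25, 0, 0.19], [0.4, -0.05, 0.37, 0, 0.27], [0.4, -0.065, 0.49, 0, 0.36], [0.4, -0.08, 0.61, 0, 0.45], [0.4, -0.095, 0.73, 0, 0.54], [0.4, -0.11, 0.84, 0, 0.63], [0.4, -0.12, 0.92, 0, 0.7], [0.4, -0.13, 0.97, 0, 0.74], [0.4, -0.135, 0.984, 0, 0.754], [0.4, -0.135, 0.984, 0, 0.754], [0.4, -0.135, 0.984, 0, 0.754]]
  ]
}}

```text
t: 6.33
tool_pos: [0.4606, -0.0391, 0.2253]
orientation: [-0.908, -3.007, 0.001]
force: [-0.5, -0.5, -3.1]
opening: 0.0554
gripper_force: 25.0
```

```bash
python3 - <<'E'
from h import *
im,d,K,T,c=grab("wrist"); np.savez("w3.npz",im=im,d=d,K=K,T=T); cv2.imwrite("pics/w3.png",im)
s=telemetry.read_state(); print(s["t"],s["tool_pos"],R.from_rotvec(s["orientation"]).as_matrix().round(3).tolist())
E
```

```text
6.3833 [ 0.46066638 -0.0393184   0.22546368] [[-0.833, 0.554, -0.0], [0.554, 0.833, -0.0], [-0.0, -0.0, -1.0]]
```

View pics/w3.png

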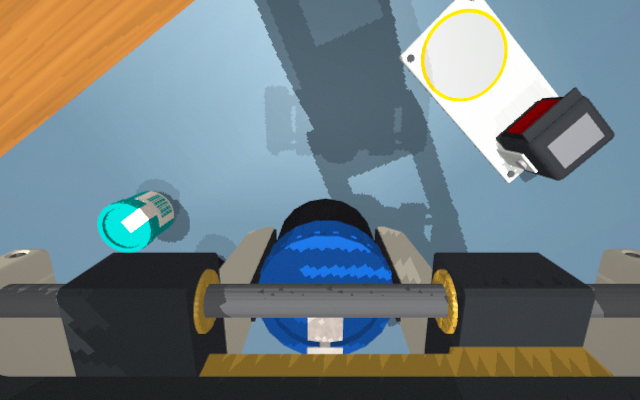

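This view shows the yellow ring at about (464,55), the plate's edge from (403,57) to (510,181), and the held jar's strip at (325,335). I'll refine the ring centre, plate yaw and label heading from it.

```bash
python3 - <<'E'
from h import *
z=np.load("w3.npz"); im,d,K,T=[z[k] for k in("im","d","K","T")]
hsv=cv2.cvtColor(im,cv2.COLOR_BGR2HSV); H,S,V=[hsv[...,i].astype(int) for i in range(3)]
m=np.zeros(d.shape,bool); m[0:120,400:530]=1
v,u=np.nonzero(m&(H>22)&(H<35)&(S>120)); w=ray(np.stack([u,v],1),.006,K,T)
e=cv2.fitEllipse(cv2.convexHull(w[:,:2].astype(np.float32)*1000)); print("ring",e)
# long plate edge: first white pixel from the left per row
pts=[]
for r in range(66,176):
    c=np.nonzero((S[r,395:560]<35)&(V[r,395:560]>190))[0]
    if len(c): pts.append((395+c[0],r))
w=ray(pts,.006,K,T)[:,:2].astype(np.float32); l=cv2.fitLine(w,cv2.DIST_HUBER,0,.001,.001).ravel()
print("edge yaw",np.degrees(np.arctan2(l[1],l[0])), "res",np.abs((w-l[2:])@[-l[1],l[0]]).mean())
rc=np.array(e[0])/1000; print("edge to ring",(rc-l[2:])@[-l[1],l[0]])
# strip
m[:]=0; m[312:356,295:355]=1
v,u=np.nonzero(m&(S<60)&(V>120)); w=ray(np.stack([u,v],1),.2631,K,T)[:,:2]
c,sz,a=cv2.minAreaRect(w.astype(np.float32)); t=np.array(telemetry.read_state()["tool_pos"])[:2]; q=w.mean(0)-t
print("strip",len(w),c,sz,a,"head from tcp",np.degrees(np.arctan2(q[1],q[0])),np.linalg.norm(q))
# side edges of the strip
L=[];Rr=[]
for r in range(318,340):
    c=np.nonzero((S[r,295:355]<60)&(V[r,295:355]>120))[0]
    if len(c)>10: L.append((295+c[0],r)); Rr.append((295+c[-1],r))
for E in(L,Rr):
    w=ray(E,.2631,K,T)[:,:2]; l=cv2.fitLine(w.astype(np.float32),cv2.DIST_HUBER,0,.001,.001).ravel(); print("edge",len(E),np.degrees(np.arctan2(l[1],l[0])))
E
```

```text
ring ((436.64404296875, 156.74240112304688), (92.64959716796875, 92.96160125732422), 103.25123596191406)
edge yaw 11.286252 res 0.00020489484
edge to ring 0.04977517050013079
strip 1229 (0.47492125630378723, -0.04912050440907478) (0.024982519447803497, 0.019985521212220192) 56.42091369628906 head from tcp -33.92954003864708 0.017466996497665095
edge 22 -34.45562
edge 22 -32.841637
```

Emit:
{"op": "send_rows", "data": {
  "plan": [
    [[0.4, -0.01, 0.05, 0, 0.04], [0.4, -0.02, 0.14, 0, 0.11], [0.4, -0.035, 0.25, 0, 0.19], [0.4, -0.05, 0.37, 0, 0.27], [0.4, -0.065, 0.49, 0, 0.36], [0.4, -0.08, 0.61, 0, 0.45], [0.4, -0.095, 0.73, 0, 0.54], [0.4, -0.11, 0.84, 0, 0.63], [0.4, -0.12, 0.92, 0, 0.7], [0.4, -0.128, 0.97, 0, 0.74], [0.4, -0.13, 0.98, 0, 0.75], [0.4, -0.13, 0.98, 0, 0.75], [0.4, -0.13, 0.98, 0, 0.75]]
  ]
}}

```text
t: 7.47
tool_pos: [0.4347, 0.1568, 0.2255]
orientation: [0.312, -3.126, 0.001]
force: [0.5, -0.2, -2.1]
opening: 0.0558
gripper_force: 25.0
```

Emit:
{"op": "send_rows", "data": {
  "plan": [
    [[0.4, 0, 0, -0.03, 0], [0.4, 0, 0, -0.09, 0], [0.4, 0, 0, -0.17, 0], [0.4, 0, 0, -0.26, 0], [0.4, 0, 0, -0.35, 0], [0.4, 0, 0, -0.44, 0], [0.4, 0, 0, -0.53, 0], [0.4, 0, 0, -0.62, 0], [0.4, 0, 0, -0.7, 0], [0.4, 0, 0, -0.77, 0], [0.4, 0, 0, -0.83, 0], [0.4, 0, 0, -0.87, 0], [0.4, 0, 0, -0.9, 0], [0.4, 0, 0, -0.92, 0], [0.4, 0, 0, -0.93, 0], [0.4, 0, 0, -0.93, 0], [0.4, 0, 0, -0.93, 0]]
  ]
}}

```text
t: 8.88
tool_pos: [0.435, 0.1575, 0.0401]
orientation: [-0.315, 3.125, 0.0]
force: [-0.5, 0.2, -3.5]
opening: 0.0562
gripper_force: 25.0
```

```bash
python3 - <<'E'
from h import *
im,d,K,T,c=grab("scene"); a=cv2.resize(im[150:240,300:400],None,fx=5,fy=5); cv2.imwrite("pics/s3.png",a)
s=telemetry.read_state(); M=R.from_rotvec(s["orientation"]).as_matrix(); print(s["tool_pos"],s["force"],"label head",np.degrees(np.arctan2(M[1,0],M[0,0])))
E
```

```text
[0.43517219 0.15760169 0.04027727] [ 0.63639661  0.75854401 -3.01404282] label head -168.49103788587647
```

View pics/s3.png

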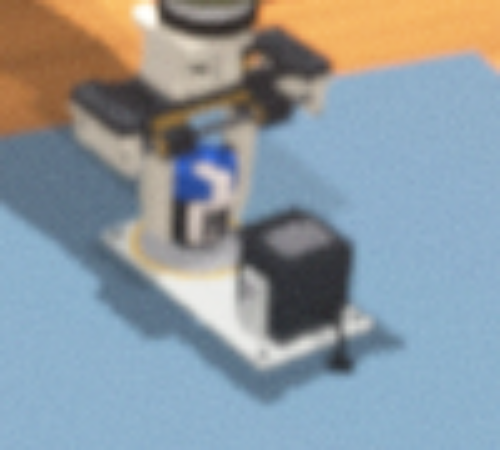

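The jar is upright over the ring with its label facing the housing. Now I lower it slowly to contact.

Emit:
{"op": "send_rows", "data": {
  "plan": [
    [[0.4, 0, 0, -0.005, 0], [0.4, 0, 0, -0.01, 0], [0.4, 0, 0, -0.015, 0], [0.4, 0, 0, -0.02, 0], [0.4, 0, 0, -0.025, 0], [0.4, 0, 0, -0.03, 0], [0.4, 0, 0, -0.033, 0], [0.4, 0, 0, -0.035, 0], [0.4, 0, 0, -0.035, 0], [0.4, 0, 0, -0.035, 0]]
  ]
}}

```text
t: 9.77
tool_pos: [0.4346, 0.1575, 0.0326]
orientation: [0.315, -3.126, 0.0]
force: [0.2, -0.7, -2.9]
opening: 0.0559
gripper_force: 25.0
```

Emit:
{"op": "send_rows", "data": {
  "plan": [
    [[0.4, 0, 0, -0.002, 0], [0.4, 0, 0, -0.004, 0], [0.4, 0, 0, -0.006, 0], [0.4, 0, 0, -0.006, 0], [0.4, 0, 0, -0.006, 0]]
  ]
}}

```text
t: 10.18
tool_pos: [0.4349, 0.1575, 0.0317]
orientation: [-0.315, 3.125, 0.0]
force: [-0.3, -0.9, 0.6]
opening: 0.0557
gripper_force: 25.0
```

The load is off the wrist, so the jar is standing on the plate. I'll open gently, then retreat straight up.

Emit:
{"op": "send_rows", "data": {
  "plan": [
    [[0.4, 0, 0, 0, 0], [0.2, 0, 0, 0, 0], [0, 0, 0, 0, 0], [-0.25, 0, 0, 0, 0], [-0.25, 0, 0, 0, 0], [-0.5, 0, 0, 0, 0], [-0.7, 0, 0, 0, 0], [-0.7, 0, 0, 0, 0], [-0.7, 0, 0, 0, 0]]
  ],
  "force": 5
}}

```text
t: 10.93
tool_pos: [0.4346, 0.1575, 0.0314]
orientation: [0.315, -3.126, 0.0]
force: [-0.3, -0.4, -0.2]
opening: 0.0778
gripper_force: 0.0
```

Emit:
{"op": "send_rows", "data": {
  "plan": [
    [[-0.7, 0, 0, 0.02, 0], [-0.7, 0, 0, 0.06, 0], [-0.7, 0, 0, 0.12, 0], [-0.7, 0, 0, 0.2, 0], [-0.7, 0, 0, 0.3, 0], [-0.7, 0, 0, 0.4, 0], [-0.7, 0, 0, 0.5, 0], [-0.7, 0, 0, 0.6, 0], [-0.7, 0, 0, 0.7, 0], [-0.7, 0, 0, 0.8, 0], [-0.7, 0, 0, 0.9, 0], [-0.7, 0, 0, 0.95, 0], [-0.7, 0, 0, 0.95, 0], [-0.7, 0, 0, 0.95, 0]]
  ]
}}

```text
t: 12.1
tool_pos: [0.4349, 0.1575, 0.2217]
orientation: [-0.315, 3.125, 0.0]
force: [0.4, 0.4, -0.9]
opening: 0.0789
gripper_force: 0.0
```

```bash
python3 - <<'E'
from lid import *
im,d,K,T,c=grab("wrist"); cv2.imwrite("pics/w4.png",im)
lid(im,d,K,T,.0695,(.435,.158))
hsv=cv2.cvtColor(im,cv2.COLOR_BGR2HSV); m=(hsv[...,0]>22)&(hsv[...,0]<35)&(hsv[...,1]>120)
w=cloud(d,K,T); m&=(abs(w[...,2]-.006)<.006)&(np.hypot(w[...,0]-.435,w[...,1]-.158)<.06); v,u=np.nonzero(m)
r=ray(np.stack([u,v],1),.006,K,T)[:,:2]; print("ring",cv2.fitEllipse(cv2.convexHull((r*1000).astype(np.float32))))
print(telemetry.read_state()["t"])
E
```

```text
lid [0.4368 0.1575] r 0.0293 mean [0.4353 0.1582 0.0695] depth z 0.0663
strip n 458 [0.4504 0.1604] head by centre 12.0 by axis 10.6 ext 0.037622778039305305
ring ((436.48583984375, 156.69842529296875), (91.8624496459961, 92.41730499267578), 19.842432022094727)
12.15
```

View pics/w4.png

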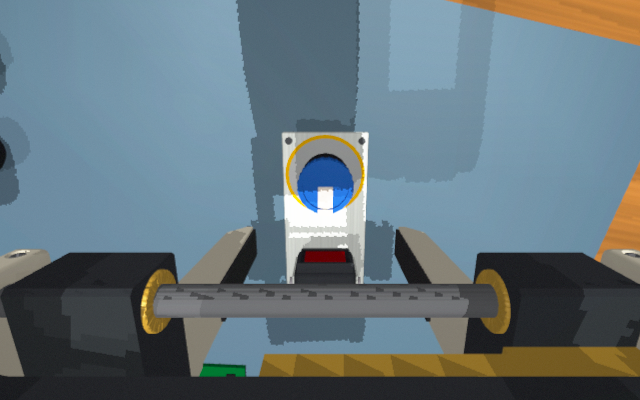

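The jar's lid at (326,184) is upright inside the yellow ring, about 1 mm off centre. Its strip at (326,198) points squarely at the red window at (325,256), heading 11–12° against the plate's 11.3°. The gripper is clear, so I'm handing in.

```bash
python3 -c "
from plant import order; print(order.close_job())"
```

```text
the job is handed in; nothing more can be done
None
```

The job is handed in: the top jar stands upright inside the yellow ring, about 1 mm off centre, with its label facing the red window to within about 1°; the other two jars were still stacked after the lift, and it took about 12 s of the 38 s allowed.

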